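Count three grinding balls into a bowl

ROBOT

A 7-joint arm with a two-finger parallel gripper is mounted at the origin on a cart in front of the work surface, level with it; the furniture and walls round the work are solid. World frame = base frame: x ahead of the robot, y to its left, z up, the work surface at z = 0. Lengths are in m, angles in rad, forces in N, time in s.
With the tool pointing down it reaches from about 0.35 to 0.775 m from the base axis. Payload 3.1 kg.
Tool frame: the origin (TCP) lies on the centre line of the jaws, within the pads' length; the fingertips stand 8 mm ahead of it and the grasp point (between the pads) lies 11 mm behind it (bot.tcp_to_tips is the distance from the TCP to the fingertips, in m); z points along the fingers, y is the direction in which the jaws open and shut (so a half turn about z gives the same grasp; the last joint's range is limited). The gripper opens to 85 mm and grips with 20 to 120 N. Pads are 22 mm wide; open, the fingers measure 114 mm over their backs; the gripper's body (76 mm by 85 mm) begins 54 mm behind the grasp point. The pads swing forward as they close: fully open they stand 13 mm farther back than shut.
Start: joints at [1.282, 0.311, 0.014, 1.512, -0.004, 1.319, -0.027], TCP at [0.134, -0.533, 0.239] pointing down, gripper open.
Joint ranges: [-2.7, 2.7], [-0.3, 1.91], [-1.27, 1.3], [0.12, 2.57], [-1.44, 4.58], [0.2, 2.03], [-3.05, 3.05]. Speed limits (rad/s): [2.79, 2.79, 3.14, 3.14, 3.14, 3.14, 3.14].

INTERFACE

Orientations are given as a unit quaternion [w, x, y, z].
In Python, from plant import readout, cams, job, finder, bot gives the robot as it stands.
- The arm moves only by the shell command python3 -m pendant 'ROWS' [FORCE]. ROWS is JSON, a list of rows, each an object with "dp": the shift along the tool's x, y, z in mm, a list of three; "rotation": the turn, a rotation vector about the tool's x, y, z in degrees, a list of three; "hand": the closure, from 0 (fully open) to 1 (shut). In form: [{"dp": [tx, ty, tz], "rotation": [rx, ry, rz], "hand": hand}, ...]. A call has 1 to 10 rows; each row shifts and turns the commanded pose from where the row before left it, along the tool's axes as they then stand; what a row does not reach is not made up. A row lasts 1/10 s, in which the tool goes at most 50 mm and 8.59 degrees, less where a joint would pass 70% of its speed; a pose out of reach is approached as far as the arm can. A call with a gripper value outside its range is refused whole. The fingers move at their own pace and stop on an object; FORCE is the grip in N (left out, the last holds). Time passes only in rows, so rows that do not move let the fingers close. It gives the time, the measured TCP pose, the force and the opening at its end, in the units of the state.
- readout.sense(): the state, without advancing time (a new reading comes with each control period).
- cams.capture(name): name is "side" or "top" or "wrist"; returns a dict with "img" (384x512x3 uint8, red, green, blue), "fx", "fy", "cx", "cy" (pixels), "R" (3x3) and "t" (3): a world point X has camera coordinates R X + t. Camera axes: x right, y down, z forward; pixel columns grow to the right and rows downward; lengths in m; the calibration is good to about 2 mm. A picture is of the moment at which its call begins. There is no depth.
- job.job_done(): hands the job in, once; it reports no verdict.
Trained networks look in a picture, given as the dict that the camera call returned (one of the last four; its "shot" number tells which), for a name from the list of things; names that differ only in an ending like _2 or _b are one class to them, and where a whole thing is asked for, a point or a joint stands for the part that bears it (a point fixed in the world has none). Each returns a list of dicts, best first, with "p" (0 to 1); they miss things now and then, are a little off and sometimes report something else, mostly with a low value. They report only what shows in the picture. A call takes as long as a camera call. They do not tell look-alikes from the thing itself.
- finder.look_for(picture, thing): "extent" ([left, top, width, height] in pixels, round what is visible of it).
- finder.outline_of(picture, thing): "pixels" (384x512 bool, what is visible of it) and "extent" ([left, top, width, height] in pixels, round what is visible of it).
- finder.place_of(picture, thing): "point" ([column, row] in pixels: a listed point, or the origin of a listed thing).
The state is a dict: "time": time; "joint_pos": joint angles; "joint_vel": joint speeds; "joint_torque": joint torques, N m; "tcp_pos": TCP position; "tcp_rot": TCP orientation; "force": force on the tool from outside, world axes, zero at the start; "wrist_torque": the same for the moment, N m; "gripper_width": finger opening in m.
Only numpy, scipy, OpenCV 4.12 (cv2) and the standard library are available. Lean on these libraries where they do the work, as an engineer would, in place of code of your own. Each camera call takes 0.05 s, during which the arm holds its last target.

TASK

Portion three grinding balls for the jar mill: slide the empty pink bowl along the bench, without lifting it, until it stands centred under the dispenser's spout and let it come to rest there; then turn the dispenser's red paddle knob exactly three clicks, so that three balls lie in the bowl and the rest stay in the dispenser. Leave the bowl standing under the spout and do not disturb the other things.

Things in the scene. Friction and masses are not known exactly. Their poses are not given: they have to be found in the camera images.
- bowl: light pink plastic mixing bowl, empty, 201 mm across the rim, 142 mm across the flat foot, 82 mm high, about 0.13 kg; flaring walls, inner floor 7 mm up. Origin: centre of its underside. Slides easily when pushed from the side. Keep clear of the fixed banding wheel behind it (grey disc about 220 mm across, centre 0.68 m ahead of the robot and 0.02 m left)
- dispenser: fixed ball dispenser, base plate 200x130 mm (18 mm before to 182 mm behind origin), 0.33 m high at the rear: grey columns, sloping clear magazine of white balls in file, white drum 100 mm across, aluminium chute in front. Origin: on the bench under the drum's centre; x from chute side to rear, y left, z up; yaw within 0.2 rad. In front of the columns only chute and paddle overhang the bench
- drop (a point): point on the bench 150 mm in front of the dispenser's origin, where the bowl's centre belongs when it stands under the spout. Axes as the dispenser's
- spout (a point): middle of the chute's open lower end, 130 mm above the bench, 88 mm in front of the dispenser's origin; chute 44 mm wide. Axes as the dispenser's
- knob (a point): fixed point: centre of the red 3-bladed paddle knob, on a level axle (along dispenser y) 190 mm above the bench, 100 mm right (-y) of the drum. Axes as the dispenser's. Flat radial blades reach 57 mm from the axle, 36 mm wide along it, 6 mm thick. At every click one blade points forward (-x) and 30 deg up, one rearward and 30 deg up, one down. 54 mm of bare axle toward the dispenser
- press (a point): fixed point on top of the forward blade at any click, 36 mm in front of the axle, 215 mm above the bench. Pressing a closed fingertip straight down here by 53 mm makes one click with 5 to 12 N: once past 60 deg of turn (43 mm down) the detent carries the paddle on when the finger leaves. Draw it forward 55 mm, then up: the next blade swings down from the top into this place
- paddle (a joint): turn of the paddle knob in rad, 0 at the start (a small settling error, about -0.02 to 0), growing as the forward blade goes down; turns that way only from the start; one click = 2.094 rad (120 degrees), three clicks = 6.283. Each click lets one ball roll down the chute, within about a second
- ball_1: white glazed ceramic grinding ball, 30 mm diameter, 40 g, number 1 in line at the dispenser; origin at its centre. In the magazine its centre is more than 0.2 m above the bench
- ball_2: white glazed ceramic grinding ball, 30 mm diameter, 40 g, number 2 in line at the dispenser; origin at its centre. In the magazine its centre is more than 0.2 m above the bench
- ball_3: white glazed ceramic grinding ball, 30 mm diameter, 40 g, number 3 in line at the dispenser; origin at its centre. In the magazine its centre is more than 0.2 m above the bench
- ball_4: white glazed ceramic grinding ball, 30 mm diameter, 40 g, number 4 in line at the dispenser; origin at its centre. In the magazine its centre is more than 0.2 m above the bench
- ball_5: white glazed ceramic grinding ball, 30 mm diameter, 40 g, number 5 in line at the dispenser; origin at its centre. In the magazine its centre is more than 0.2 m above the bench
- ball_6: white glazed ceramic grinding ball, 30 mm diameter, 40 g, number 6 in line at the dispenser; origin at its centre. In the magazine its centre is more than 0.2 m above the bench
- blank: small white plaster block, 48x48x20 mm, a loose bystander; origin: centre of its underside
- pencil: green pencil lying on the bench, 7x136x7 mm, a loose bystander; origin: centre of its underside
- loop_tool: clay loop tool with a wooden handle lying on the bench, 19x169x9 mm, a loose bystander; origin: centre of its underside
There are look-alikes about, which are no part of the job. There is more than one size of the bowl; the one meant has the size given above.

How it is judged:
By the outcome, as a careful person would: the job done as asked, in the order asked, and still so for the second after the job is handed in, with the robot touching nothing.
It also fails if it takes over 67 s, if anything falls off the work surface, if the arm or the gripper's body presses on something with over 40 N, if the wrist force passes 120 N, or if a joint passes its speed limit or range.

## Working session

There is one attempt and no reset: what is moved stays moved. The work goes in short steps, Python scripts to look and compute and a shell command to move; the robot and the scene stay as the last step left them, time stands still between calls to the robot, and variables do not carry over. Pictures are saved under pics/ and viewed, and the job is handed in when it is done.

```bash
ls; mkdir -p pics; python3 - <<'E'
from plant import readout,cams,finder,bot
import cv2
print(readout.sense())
for n in ["side","top"]:
    c=cams.capture(n); cv2.imwrite(f"pics/{n}0.png",c["img"][:,:,::-1])
    print(n,c["fx"],c["cx"],c["cy"],c["R"],c["t"])
    for th in ["bowl","dispenser"]:
        for d in finder.look_for(c,th)[:4]: print(th,d)
    for th in ["bowl","dispenser","drop","spout","knob","press","blank","pencil","loop_tool"]:
        for d in finder.place_of(c,th)[:3]: print(th,d)
E
```

```text
pics
{'time': 0.0, 'joint_pos': array([ 1.28228005,  0.31174154,  0.01397198,  1.51311281, -0.00442884,
        1.31916391, -0.02721569]), 'joint_vel': array([ 6.55220174e-05,  5.18460170e-05, -3.95025279e-05, -9.37216825e-05,
       -4.44161512e-04,  4.76218985e-04,  2.98088821e-03]), 'joint_torque': array([ 2.30809374e-04, -3.79909980e+01,  1.46094435e-01, -2.30588955e+01,
        1.21131667e-02,  1.35810868e-02, -1.17839477e-06]), 'tcp_pos': array([ 0.13422932, -0.53262151,  0.23818976]), 'tcp_rot': array([-1.18390572e-03,  9.92389689e-01,  1.23131117e-01, -1.79024285e-04]), 'force': array([ 0.0272232 , -0.4683999 ,  0.68116638]), 'wrist_torque': array([-0.00032074, -0.02642433,  0.01788729]), 'gripper_width': 0.08526427063372274}
side 472.4542986376915 249.76818579758353 195.39802268133423 [[ 0.83803954 -0.54502235 -0.02530554]
 [-0.24616661 -0.33630611 -0.90901056]
 [ 0.48692067  0.76801617 -0.41600412]] [-0.51069083  0.2722264   1.46668879]
bowl {'extent': [276.0, 281.1, 47.3, 43.4], 'p': 0.73}
bowl {'extent': [209.7, 205.0, 32.0, 44.9], 'p': 0.67}
dispenser {'extent': [250.4, 
[... 802 characters left out ...]
.3, 53.3], 'p': 0.74}
bowl {'extent': [272.9, 109.7, 70.2, 90.4], 'p': 0.34}
dispenser {'extent': [274.6, 108.1, 66.8, 90.0], 'p': 0.89}
bowl {'point': [237.0, 222.9], 'p': 0.83}
bowl {'point': [370.2, 205.7], 'p': 0.78}
dispenser {'point': [299.6, 188.6], 'p': 0.91}
spout {'point': [313.3, 199.3], 'p': 0.9}
knob {'point': [332.2, 159.1], 'p': 0.87}
knob {'point': [300.5, 144.8], 'p': 0.29}
press {'point': [336.8, 168.1], 'p': 0.7}
press {'point': [157.5, 246.6], 'p': 0.21}
blank {'point': [332.9, 157.7], 'p': 0.64}
pencil {'point': [349.0, 169.0], 'p': 0.57}
pencil {'point': [336.2, 171.7], 'p': 0.54}
pencil {'point': [157.5, 250.0], 'p': 0.38}
loop_tool {'point': [348.0, 173.2], 'p': 0.53}
```

```bash
python3 -c "
import cv2
for n,(x,y,w,h) in dict(top0=(130,80,290,210),side0=(110,120,290,215)).items():
    i=cv2.imread(f'pics/{n}.png'); cv2.imwrite(f'pics/{n}_z.png',cv2.resize(i[y:y+h,x:x+w],(w*11//4,h*11//4),interpolation=cv2.INTER_CUBIC))
"
```

```text
(no output)
```

View pics/top0.png

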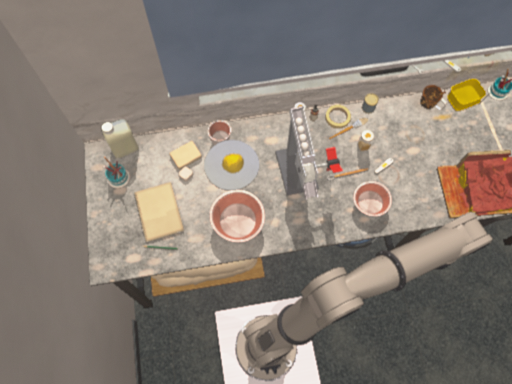

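View pics/top0_z.png

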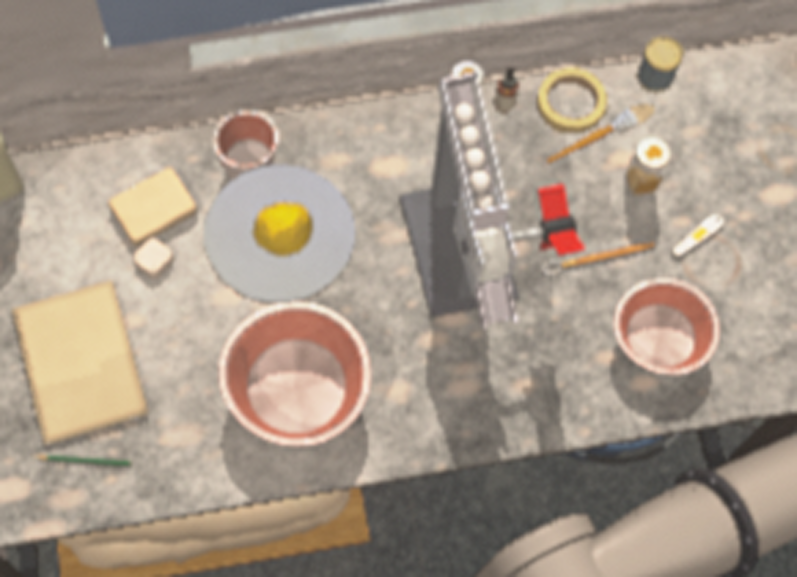

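View pics/side0_z.png

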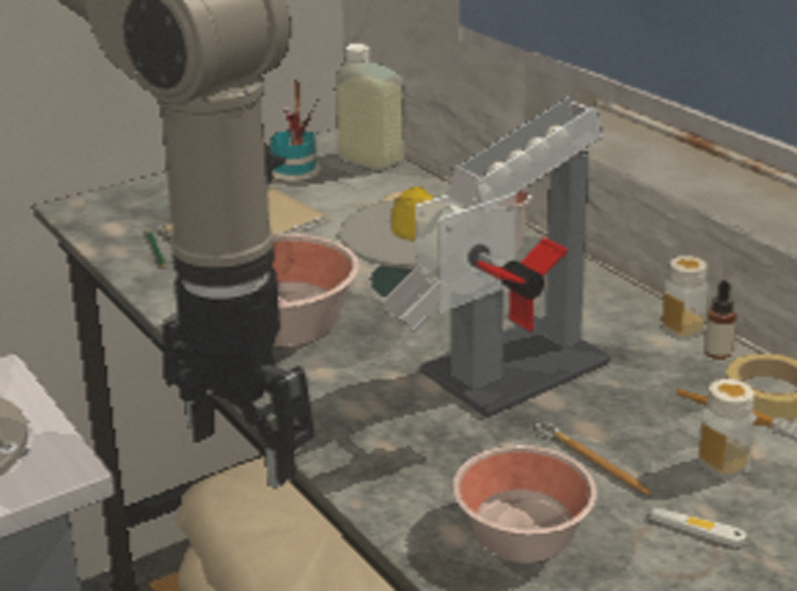

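The top picture shows three pink bowls: the big one at about (237,216), a smaller one at (372,198) and a tiny one at (219,130). The dispenser is at (300,150), with the chute end at (313,195) and the red paddle at (333,160). Next I'll measure positions.

```bash
cat > h.py <<'E'
import numpy as np,cv2
from scipy.optimize import least_squares
def proj(c,X):
    p=np.asarray(c["R"])@np.asarray(X,float)+np.asarray(c["t"]);return np.array([c["fx"]*p[0]/p[2]+c["cx"],c["fy"]*p[1]/p[2]+c["cy"]])
def onplane(c,uv,z):
    R=np.asarray(c["R"]);d=R.T@np.array([(uv[0]-c["cx"])/c["fx"],(uv[1]-c["cy"])/c["fy"],1]);o=-R.T@np.asarray(c["t"]);return o+d*(z-o[2])/d[2]
def rimfit(c,mask,z=0.082):
    # outer contour of lower/upper part
    cs,_=cv2.findContours(mask.astype(np.uint8),cv2.RETR_EXTERNAL,cv2.CHAIN_APPROX_NONE)
    k=max(cs,key=cv2.contourArea)[:,0,:]
    return np.array([onplane(c,p,z)[:2] for p in k])
E
python3 - <<'E'
from h import *
from plant import cams,finder
T=cams.capture("top");S=cams.capture("side")
def model(p):
    x,y,a=p;R=np.array([[np.cos(a),-np.sin(a),0],[np.sin(a),np.cos(a),0],[0,0,1]])
    return {k:np.array([x,y,0])+R@np.array(v) for k,v in dict(dispenser=[0,0,0],spout=[-.088,0,.13],knob=[0,-.1,.19],press=[-.036,-.1,.215]).items()}
obs=[]
for n,c in (("T",T),("S",S)):
    for k in ["dispenser","spout","knob","press"]:
        d=finder.place_of(c,k)
        if d: obs.append((n,c,k,np.array(d[0]["point"])))
f=lambda p:np.concatenate([proj(c,model(p)[k])-o for n,c,k,o in obs])
r=least_squares(f,[.6,-.15,0],loss="soft_l1",x_scale=[.1,.1,.1])
print("disp",r.x)
for (n,c,k,o),e in zip(obs,f(r.x).reshape(-1,2)): print(n,k,o,e.round(1))
a=r.x[2];print("drop",r.x[:2]-.15*np.array([np.cos(a),np.sin(a)]));print(model(r.x))
for d in finder.outline_of(T,"bowl"):
    m=np.asarray(d["pixels"]);P=rimfit(T,m)
    g=least_squares(lambda q:np.hypot(P[:,0]-q[0],P[:,1]-q[1])-q[2],[*P.mean(0),.1],loss="soft_l1",f_scale=.002)
    print(d["p"],d["extent"],g.x,np.abs(g.fun).mean())
    pts=P; print(P.min(0),P.max(0))
for c,n in((T,"T"),(S,"S")):
  for k in ["blank","pencil","loop_tool"]:
    for d in finder.look_for(c,k)[:3]:
        e=d["extent"];print(n,k,d,onplane(c,(e[0]+e[2]/2,e[1]+e[3]/2),0))
E
```

```text
disp [ 0.55872234 -0.24307773  0.01721625]
T dispenser [299.9 188. ] [1.5 0.7]
T spout [311.6 196.6] [-1.7  0.5]
T knob [334.5 159.3] [-1.6  4.6]
T press [337.  173.9] [-0.5 -3.9]
S dispenser [275.7 259.1] [1.5 2.2]
S spout [253.  231.4] [1.3 3.1]
S knob [298.1 221.8] [-0.6 -0.4]
S press [287.9 217.1] [0.1 0.1]
drop [ 0.40874457 -0.24566004]
{'dispenser': array([ 0.55872234, -0.24307773,  0.        ]), 'spout': array([ 0.47073538, -0.24459269,  0.13      ]), 'knob': array([ 0.56044388, -0.34306291,  0.19      ]), 'press': array([ 0.52444921, -0.34368267,  0.215     ])}
0.97 [352.7, 183.1, 39.5, 32.3] [ 0.44252681 -0.47985978  0.06789301] 0.0009984422611070977
[ 0.37326249 -0.55009962] [ 0.51218113 -0.41020816]
0.72 [207.1, 189.8, 57.7, 54.1] [0.46324095 0.02781681 0.10029453] 0.0014228829059207018
[ 0.35883156 -0.07572838] [0.56479163 0.12767519]
T pencil {'extent': [272.9, 107.5, 71.0, 91.7], 'p': 0.53} [ 0.70630857 -0.30346452  0.        ]
T pencil {'extent': [145.2, 247.9, 27.6, 0.7], 'p': 0.49} [0.41285361 0.33375323 0.        ]
T loop_tool {'extent': [277.4, 109.4, 65.2, 91.2], 'p': 0.7} [ 6.97874802e-01 -3.08289082e-01 -2.22044605e-16]
S pencil {'extent': [312.7, 274.8, 36.1, 22.6], 'p': 0.34} [ 0.60911672 -0.44699332  0.        ]
S loop_tool {'extent': [316.0, 275.6, 29.6, 23.7], 'p': 0.58} [ 6.04642960e-01 -4.52203306e-01 -1.11022302e-16]
```

```bash
cat > ov.py <<'E'
from h import *
from plant import cams
import sys
x,y,a=map(float,sys.argv[1:4]);tag=sys.argv[4]
R=np.array([[np.cos(a),-np.sin(a),0],[np.sin(a),np.cos(a),0],[0,0,1]])
W=lambda v:np.array([x,y,0])+R@np.array(v)
for n,(u,v,w,h) in dict(top=(265,95,100,120),side=(235,145,115,135)).items():
    c=cams.capture(n);k=6 if n=="top" else 5
    if n=="top":k=5
    im=cv2.resize(np.ascontiguousarray(c["img"][v:v+h,u:u+w,::-1]),(w*k,h*k),interpolation=cv2.INTER_CUBIC)
    raw=im.copy()
    q=lambda p:tuple(int(t) for t in ((proj(c,W(p))-[u,v]+.5)*k))
    b=[(-.018,.065,0),(.182,.065,0),(.182,-.065,0),(-.018,-.065,0)]
    for i in range(4): cv2.line(im,q(b[i]),q(b[(i+1)%4]),(0,255,0),1)
    cv2.line(im,q((-.088,.022,.13)),q((-.088,-.022,.13)),(255,255,0),1)
    cv2.circle(im,q((0,-.1,.19)),4,(255,0,0),1)
    for ang in (30,150,270):
        t=np.radians(ang);e=(-.057*np.cos(t),.057*np.sin(t))
        if 1:
            A=(e[0],-.082,.19+e[1]);B=(e[0],-.118,.19+e[1])
            cv2.line(im,q(A),q(B),(255,255,0),1)
            cv2.line(im,q((0,-.1,.19)),q((e[0],-.1,.19+e[1])),(255,255,0),1)
    cv2.line(im,q((0,-.1,.19)),q((0,-.046,.19)),(0,255,255),1)
    cv2.imwrite(f"pics/ov_{n}_{tag}.png",np.hstack([raw,im])[:600,:1200] if 0 else im)
    cv2.imwrite(f"pics/raw_{n}_{tag}.png",raw)
E
python3 ov.py .5587 -.2431 .0172 a
```

```text
(no output)
```

View pics/ov_top_a.png

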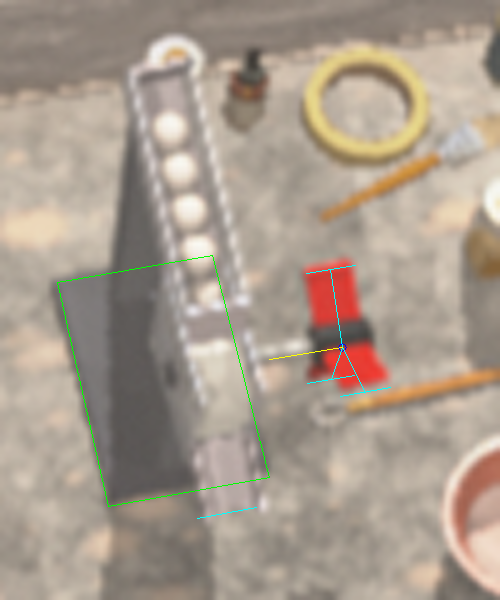

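View pics/ov_side_a.png

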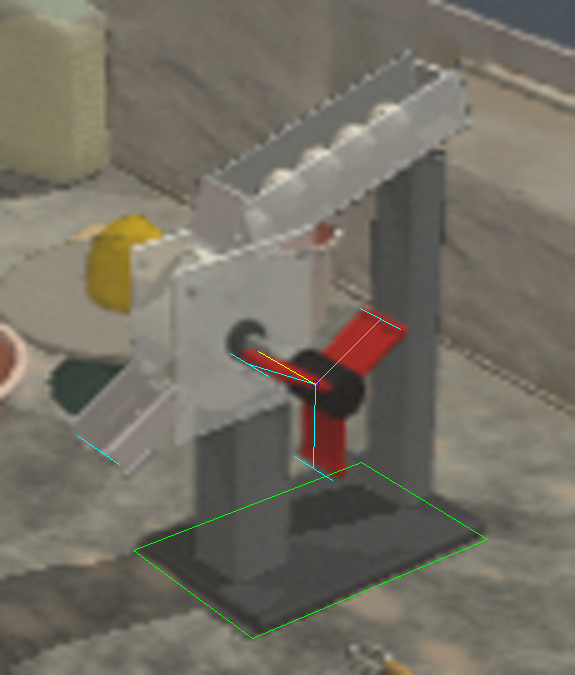

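```bash
python3 - <<'E'
from h import *
from plant import cams
C={"T":(cams.capture("top"),265,95),"S":(cams.capture("side"),235,145)}
c3,s3=.057*np.cos(np.pi/6),.057*.5
obs=[("S",(-.018,-.065,0),(262,633)),("S",(-.018,.065,0),(138,549)),("S",(.182,-.065,0),(487,540)),
("S",(c3,-.082,.19+s3),(362,307)),("S",(c3,-.118,.19+s3),(408,330)),("S",(0,-.118,.133),(343,478)),("S",(0,-.082,.133),(303,466)),
("S",(-.088,0,.13),(100,453)),
("T",(c3,-.082,.19+s3),(304,268)),("T",(c3,-.118,.19+s3),(351,261)),("T",(-c3,-.118,.19+s3),(388,381)),
("T",(-.018,.065,0),(105,505)),("T",(.182,.065,0),(57,283)),("T",(-.088,0,.13),(232,512))]
def f(p):
    x,y,a=p;R=np.array([[np.cos(a),-np.sin(a),0],[np.sin(a),np.cos(a),0],[0,0,1]])
    return np.concatenate([proj(C[n][0],np.array([x,y,0])+R@np.array(m))-(np.array(o)/5-.5+C[n][1:]) for n,m,o in obs])
r=least_squares(f,[.56,-.24,0],loss="soft_l1",x_scale=[.1,.1,.1]);print(r.x,np.round(f(r.x).reshape(-1,2),1).tolist())
x,y,a=r.x;u=np.array([np.cos(a),np.sin(a)]);v=np.array([-u[1],u[0]]);print("drop",r.x[:2]-.15*u,"press",r.x[:2]-.036*u-.1*v,"spout",r.x[:2]-.088*u)
E
```

```text
[ 0.56096754 -0.24400883  0.03711008] [[-0.7, 0.8], [-0.4, 0.3], [0.3, -0.8], [0.7, -0.0], [-0.4, -0.4], [-0.7, 0.2], [-0.5, -2.1], [0.9, -0.4], [0.2, 0.1], [0.5, -0.3], [0.7, 0.1], [1.1, -0.1], [-0.7, -0.2], [-0.4, -0.5]]
drop [ 0.41107082 -0.24957406] press [ 0.52870248 -0.34527563] spout [ 0.47302813 -0.24727376]
```

```bash
cat >> h.py <<'E'
def plan(p0,q,wps,yaws,n,hand):
    """rows from pose p0,q(wxyz) to world pts; yaws: world yaw turn (deg) per leg"""
    from scipy.spatial.transform import Rotation as Ro
    Rm=Ro.from_quat([q[1],q[2],q[3],q[0]]);p=np.array(p0,float);
    for w,ya,k in zip(wps,yaws,n):
        d=(np.array(w)-p)/k
        for i in range(k):
            s=Rm.as_matrix().T@d*1000; print([round(float(t),1) for t in s],"rotz",round(-ya/k,2))
            Rm=Ro.from_euler("z",ya/k,degrees=True)*Rm
        p=np.array(w);print('--')
E
python3 - <<'E'
from h import *
from plant import cams,readout
T=cams.capture("top")
for n,uv,z in [("blank",(186,173),.02),("board_r_near",(183,229),.02),("board_r_far",(171,184),.02),("pencil r",(176,248),.0),("wheel",(233,164),0.02),("loop l",(330,177),0),("loop r",(367,170),0)]: print(n,onplane(T,uv,z).round(3))
s=readout.sense();print(s["time"])
plan(s["tcp_pos"],s["tcp_rot"],[(.35,-.30,.25),(.40,0.02,.23),(.486,.16,.15)],[30,35.4,0],[7,7,4],0)
E
```

```text
blank [0.694 0.197 0.02 ]
board_r_near [0.466 0.235 0.02 ]
board_r_far [0.657 0.26  0.02 ]
pencil r [0.403 0.271 0.   ]
wheel [0.702 0.007 0.02 ]
loop l [ 0.589 -0.366  0.   ]
loop r [ 0.593 -0.52   0.   ]
2.3
[38.0, -24.8, -1.5] rotz -4.29
[39.8, -21.9, -1.5] rotz -4.29
[41.3, -18.9, -1.5] rotz -4.29
[42.6, -15.7, -1.5] rotz -4.29
[43.6, -12.5, -1.5] rotz -4.29
[44.4, -9.2, -1.5] rotz -4.29
[45.0, -5.8, -1.5] rotz -4.29
--
[37.0, -27.8, 2.9] rotz -5.06
[39.3, -24.5, 2.9] rotz -5.06
[41.3, -20.9, 2.9] rotz -5.06
[43.0, -17.2, 2.9] rotz -5.06
[44.3, -13.3, 2.9] rotz -5.06
[45.3, -9.4, 2.9] rotz -5.06
[46.0, -5.3, 2.9] rotz -5.06
--
[38.3, 14.8, 20.0] rotz 0.0
[38.3, 14.8, 20.0] rotz 0.0
[38.3, 14.8, 20.0] rotz 0.0
[38.3, 14.8, 20.0] rotz 0.0
--
```

```bash
python3 -m pendant '[{"dp":[38,-24.8,-1.5],"rotation":[0,0,-4.29],"hand":0},{"dp":[39.8,-21.9,-1.5],"rotation":[0,0,-4.29],"hand":0},{"dp":[41.3,-18.9,-1.5],"rotation":[0,0,-4.29],"hand":0},{"dp":[42.6,-15.7,-1.5],"rotation":[0,0,-4.29],"hand":0},{"dp":[43.6,-12.5,-1.5],"rotation":[0,0,-4.29],"hand":0},{"dp":[44.4,-9.2,-1.5],"rotation":[0,0,-4.29],"hand":0},{"dp":[45,-5.8,-1.5],"rotation":[0,0,-4.29],"hand":0}]' 40
python3 -m pendant '[{"dp":[37,-27.8,2.9],"rotation":[0,0,-5.06],"hand":0},{"dp":[39.3,-24.5,2.9],"rotation":[0,0,-5.06],"hand":0},{"dp":[41.3,-20.9,2.9],"rotation":[0,0,-5.06],"hand":0},{"dp":[43,-17.2,2.9],"rotation":[0,0,-5.06],"hand":0},{"dp":[44.3,-13.3,2.9],"rotation":[0,0,-5.06],"hand":0},{"dp":[45.3,-9.4,2.9],"rotation":[0,0,-5.06],"hand":0},{"dp":[46,-5.3,2.9],"rotation":[0,0,-5.06],"hand":0},{"dp":[0,0,0],"rotation":[0,0,0],"hand":0}]'
python3 - <<'E'
from h import *
from plant import readout
s=readout.sense();print(s["time"],s["tcp_pos"],s["tcp_rot"],s["joint_pos"].round(2))
plan(s["tcp_pos"],s["tcp_rot"],[(.488,.160,.15),(.488,.160,.053),(.482,.128,.053)],[0,0,0],[4,3,2],0)
E
```

```text
time: 3.0
tcp_pos: [0.351, -0.2985, 0.2502]
tcp_rot: [0.001, 0.926, 0.377, 0.0]
force: [1.5, -0.4, 0.3]
gripper_width: 0.0853
time: 3.8
tcp_pos: [0.3999, 0.0278, 0.23]
tcp_rot: [-0.001, 0.764, 0.645, 0.002]
force: [-0.0, -0.2, -0.5]
gripper_width: 0.0852
3.8 [0.3999292  0.02775588 0.22996945] [-0.00083709  0.76377316  0.64548185  0.00174487] [ 0.54  0.04 -0.66  1.87  0.02  1.24 -0.29]
[36.2, 16.2, 20.1] rotz 0.0
[36.2, 16.2, 20.1] rotz 0.0
[36.2, 16.2, 20.1] rotz 0.0
[36.2, 16.2, 20.1] rotz 0.0
--
[-0.1, -0.0, 32.3] rotz 0.0
[-0.1, -0.0, 32.3] rotz 0.0
[-0.1, -0.0, 32.3] rotz 0.0
--
[-16.3, -0.3, -0.1] rotz 0.0
[-16.3, -0.3, -0.1] rotz 0.0
--
```

```bash
python3 -m pendant '[{"dp":[36.2,16.2,20],"rotation":[0,0,0],"hand":0},{"dp":[36.2,16.2,20],"rotation":[0,0,0],"hand":0},{"dp":[36.2,16.2,20],"rotation":[0,0,0],"hand":0},{"dp":[36.2,16.2,20],"rotation":[0,0,1],"hand":0},{"dp":[0,0,36],"rotation":[0,0,0],"hand":0},{"dp":[0,0,36],"rotation":[0,0,0],"hand":0},{"dp":[0,0,36],"rotation":[0,0,0],"hand":0},{"dp":[0,0,0],"rotation":[0,0,0],"hand":0}]'
python3 - <<'E'
from h import *
from plant import readout,cams,finder
s=readout.sense();print(s["time"],s["tcp_pos"],s["tcp_rot"],s["force"])
T=cams.capture("top");i=T["img"][140:280,150:350,::-1];cv2.imwrite("pics/t1.png",cv2.resize(i,None,fx=4,fy=4,interpolation=cv2.INTER_CUBIC))
i=cams.capture("side")["img"][140:290,120:320,::-1];cv2.imwrite("pics/s1.png",cv2.resize(i,None,fx=4,fy=4,interpolation=cv2.INTER_CUBIC))
E
```

```text
time: 4.6
tcp_pos: [0.4857, 0.1483, 0.0369]
tcp_rot: [-0.002, 0.774, 0.633, -0.005]
force: [-0.9, 0.5, 0.0]
gripper_width: 0.0856
4.6 [0.48565709 0.14831522 0.03691023] [-0.00194757  0.77404989  0.63309893 -0.00535933] [-0.94748459  0.4864209   0.01878954]
```

View pics/t1.png

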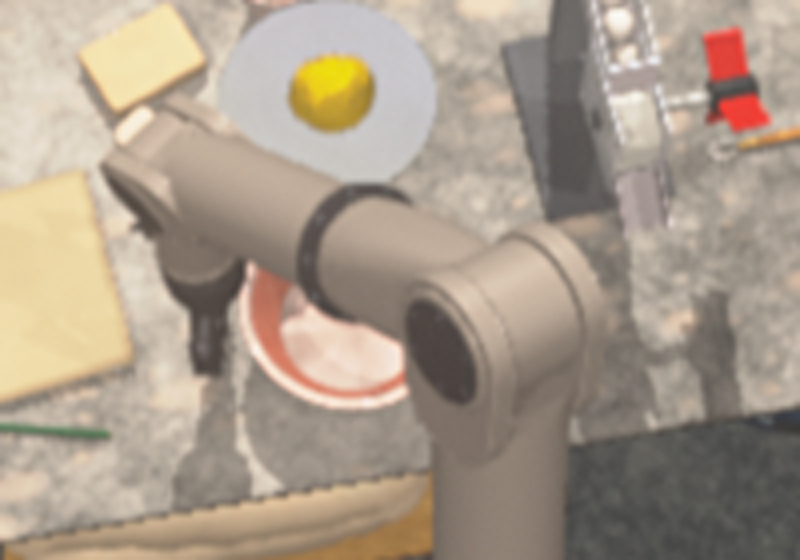

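View pics/s1.png

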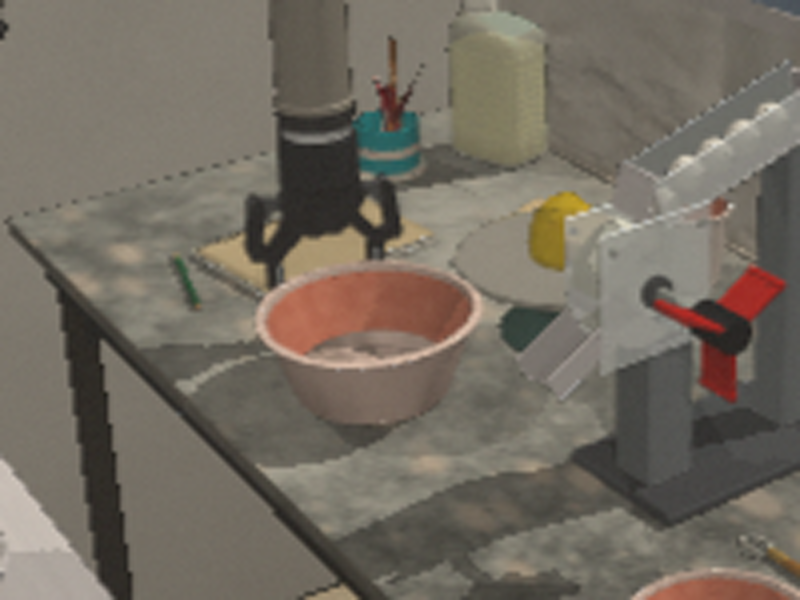

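The gripper's fingers stand clear at the left of the big bowl in both views (side about (190..215, 205); bowl rim at (212,218)). I'll push towards the drop point.

```bash
python3 -m pendant '[{"dp":[-8,0.1,0],"rotation":[0,0,0],"hand":0},{"dp":[-8,0.1,0],"rotation":[0,0,0],"hand":0},{"dp":[-8,0.1,0],"rotation":[0,0,0],"hand":0},{"dp":[-10,0.1,0],"rotation":[0,0,0],"hand":0},{"dp":[-12,0.2,0],"rotation":[0,0,0],"hand":0},{"dp":[-12,0.2,0],"rotation":[0,0,0],"hand":0},{"dp":[-12,0.2,0],"rotation":[0,0,0],"hand":0},{"dp":[-12,0.2,0],"rotation":[0,0,0],"hand":0},{"dp":[-12,0.2,0],"rotation":[0,0,0],"hand":0},{"dp":[-10,0.2,0],"rotation":[0,0,0],"hand":0}]'
python3 - <<'E'
from h import *
from plant import readout,cams,finder
i=cams.capture("side")["img"][140:290,120:320,::-1];cv2.imwrite("pics/s2.png",cv2.resize(i,None,fx=4,fy=4,interpolation=cv2.INTER_CUBIC))
s=readout.sense();print(s["time"],s["tcp_pos"],s["tcp_rot"],s["force"])
E
```

```text
time: 5.7
tcp_pos: [0.4704, 0.0473, 0.0414]
tcp_rot: [-0.0, 0.774, 0.633, -0.0]
force: [0.3, 2.0, 0.8]
gripper_width: 0.0854
5.75 [0.46992593 0.0449941  0.04106013] [ 4.52607067e-04  7.74817053e-01  6.32183607e-01 -1.48881202e-03] [-1.35120399 -1.12223396 -0.10597916]
```

View pics/s2.png

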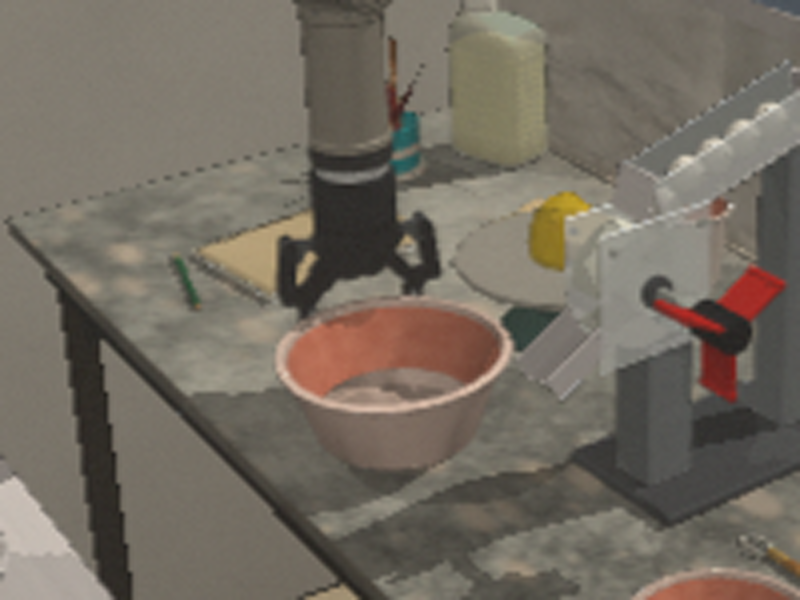

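The bowl follows in the cage of the two fingers: rim centre now at side pixel (218,230), standing flat. Continuing.

```bash
python3 -m pendant '[{"dp":[-10,0,0],"rotation":[0,0,0],"hand":0},{"dp":[-15,0,0],"rotation":[0,0,0],"hand":0},{"dp":[-20,0,0],"rotation":[0,0,0],"hand":0},{"dp":[-20,0,0],"rotation":[0,0,0],"hand":0},{"dp":[-20,0,0],"rotation":[0,0,0],"hand":0},{"dp":[-20,0,0],"rotation":[0,0,0],"hand":0},{"dp":[-20,0,0],"rotation":[0,0,0],"hand":0},{"dp":[-15,0,0],"rotation":[0,0,0],"hand":0},{"dp":[-12,0,0],"rotation":[0,0,0],"hand":0},{"dp":[-8,0,0],"rotation":[0,0,0],"hand":0}]'
python3 - <<'E'
from h import *
from plant import readout,cams,finder
S=cams.capture("side");i=S["img"][140:340,120:360,::-1];cv2.imwrite("pics/s3.png",cv2.resize(i,None,fx=3,fy=3,interpolation=cv2.INTER_CUBIC))
T=cams.capture("top");i=T["img"][140:280,200:400,::-1];cv2.imwrite("pics/t3.png",cv2.resize(i,None,fx=4,fy=4,interpolation=cv2.INTER_CUBIC))
s=readout.sense();print(s["time"],s["tcp_pos"],s["tcp_rot"],s["force"])
for n,c in (("S",S),("T",T)):
  for d in finder.place_of(c,"bowl")[:3]: print(n,d,onplane(c,d["point"],0))
E
```

```text
time: 6.75
tcp_pos: [0.4385, -0.1092, 0.0412]
tcp_rot: [-0.0, 0.774, 0.633, -0.0]
force: [-0.2, 0.3, 0.3]
gripper_width: 0.0855
6.85 [ 0.43860093 -0.10951952  0.04130311] [ 3.21896162e-06  7.74460303e-01  6.32622318e-01 -4.92053037e-04] [-0.73876592 -0.43795817 -0.68368737]
S {'point': [299.2, 311.7], 'p': 0.98} [ 4.56668652e-01 -4.87234669e-01 -1.11022302e-16]
S {'point': [236.1, 273.1], 'p': 0.95} [ 0.41226563 -0.22371102  0.        ]
T {'point': [371.9, 202.9], 'p': 0.98} [ 4.53347765e-01 -5.01723581e-01  2.22044605e-16]
T {'point': [302.3, 225.2], 'p': 0.79} [ 0.41025042 -0.21519319  0.        ]
```

View pics/s3.png

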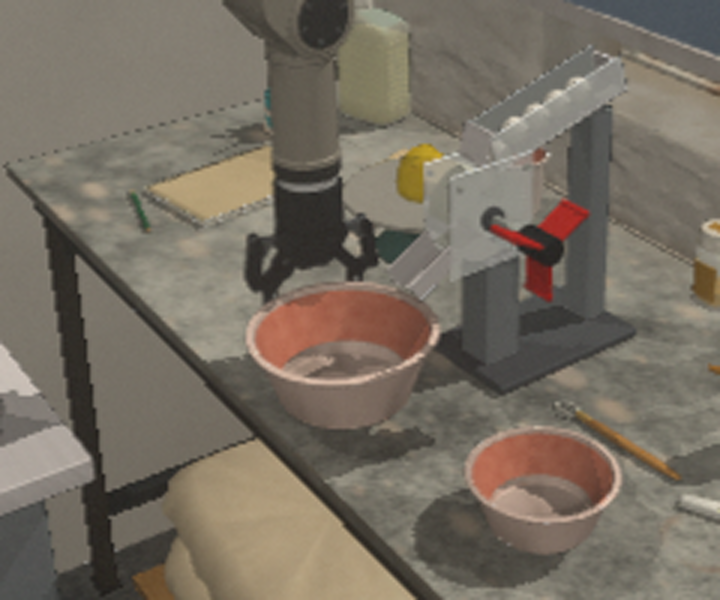

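View pics/t3.png

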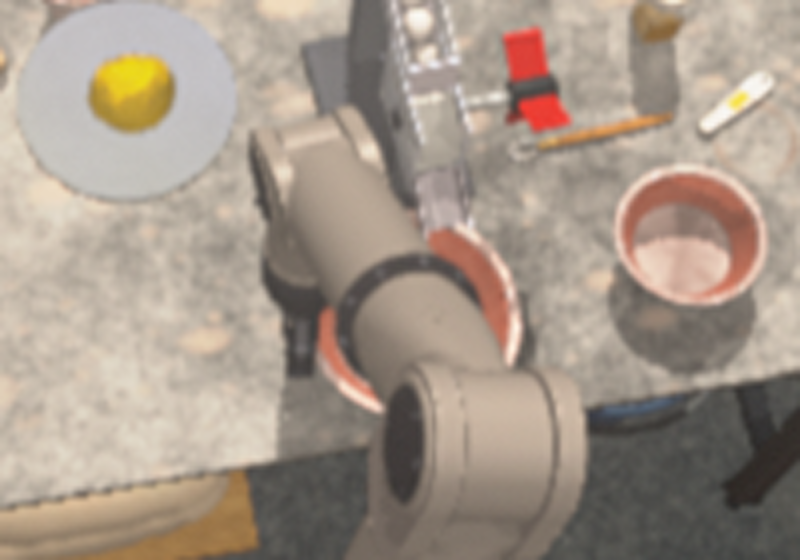

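```bash
cat >> h.py <<'E'
def sil(c,x,y,r=.1005):
    t=np.linspace(0,2*np.pi,60)
    P=[proj(c,(x+r*np.cos(a),y+r*np.sin(a),.082)) for a in t]+[proj(c,(x+.071*np.cos(a),y+.071*np.sin(a),0)) for a in t]
    return cv2.convexHull(np.array(P,np.float32))
def bowlfit(c,mask,x0):
    # silhouette fit: contour pts of mask to model hull, robust vs occlusion
    cs,_=cv2.findContours(mask.astype(np.uint8),cv2.RETR_EXTERNAL,cv2.CHAIN_APPROX_NONE)
    k=max(cs,key=cv2.contourArea)[:,0,:].astype(float)
    f=lambda p:np.array([cv2.pointPolygonTest(sil(c,*p),tuple(q),True)-.5 for q in k])
    r=least_squares(f,x0,loss="cauchy",f_scale=.6,x_scale=[.1,.1],diff_step=1e-3)
    return r.x,np.median(np.abs(f(r.x)))
def bowlsee(c,x0):
    from plant import finder
    for d in finder.outline_of(c,"bowl"):
        m=np.asarray(d["pixels"]);e=d["extent"];u=proj(c,(*x0,.04))
        if abs(e[0]+e[2]/2-u[0])<20 and abs(e[1]+e[3]/2-u[1])<20: print(d["p"],e,*bowlfit(c,m,x0))
E
python3 - <<'E'
from h import *
from plant import cams
for n in("side","top"): print(n);bowlsee(cams.capture(n),(.42,-.213))
E
```

```text
side
0.65 [203.5, 233.4, 63.2, 52.8] [ 0.41565674 -0.20836144] 0.8084331105868827
top
0.8 [276.1, 192.8, 54.3, 51.6] [ 0.40951576 -0.20796648] 1.0086930545200254
```

```bash
python3 -m pendant '[{"dp":[-5,0.6,0],"rotation":[0,0,0],"hand":0},{"dp":[-6,0.8,0],"rotation":[0,0,0],"hand":0},{"dp":[-6,0.8,0],"rotation":[0,0,0],"hand":0},{"dp":[-6,0.8,0],"rotation":[0,0,0],"hand":0},{"dp":[-6,0.8,0],"rotation":[0,0,0],"hand":0},{"dp":[-5,0.7,0],"rotation":[0,0,0],"hand":0},{"dp":[-4,0.5,0],"rotation":[0,0,0],"hand":0},{"dp":[-2.5,0.4,0],"rotation":[0,0,0],"hand":0},{"dp":[0,0,0],"rotation":[0,0,0],"hand":0}]'
python3 - <<'E'
from h import *
from plant import cams
for n in("side","top"): c=cams.capture(n);print(n);bowlsee(c,(.411,-.25));cv2.imwrite(f"pics/{n}4.png",cv2.resize(c["img"][140:340,190:390,::-1],None,fx=3,fy=3,interpolation=cv2.INTER_CUBIC))
E
```

```text
time: 8.05
tcp_pos: [0.4363, -0.1495, 0.0415]
tcp_rot: [0.0, 0.774, 0.633, -0.0]
force: [-0.4, -0.2, 0.6]
gripper_width: 0.0858
side
0.9 [209.0, 239.5, 63.6, 51.1] [ 0.41390308 -0.24827423] 0.48253333077003135
top
0.91 [289.9, 191.7, 50.1, 40.4] [ 0.4103688  -0.24594182] 0.5995284786933825
```

View pics/side4.png

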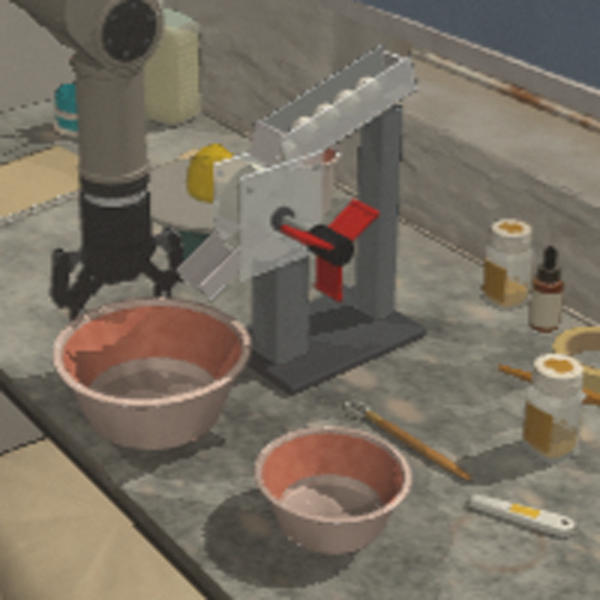

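```bash
python3 -m pendant '[{"dp":[10,0,0],"rotation":[0,0,0],"hand":0},{"dp":[25,0,0],"rotation":[0,0,0],"hand":0},{"dp":[30,0,0],"rotation":[0,0,0],"hand":0},{"dp":[0,0,-40],"rotation":[0,0,0],"hand":0.5},{"dp":[0,0,-45],"rotation":[0,0,0],"hand":1},{"dp":[0,0,-45],"rotation":[0,0,0],"hand":1},{"dp":[0,0,-45],"rotation":[0,0,0],"hand":1},{"dp":[0,0,-40],"rotation":[0,0,0],"hand":1},{"dp":[0,0,0],"rotation":[0,0,0],"hand":1}]'
python3 - <<'E'
from h import *
from plant import cams,readout
for n in("side","top"): c=cams.capture(n);print(n);bowlsee(c,(.411,-.25));cv2.imwrite(f"pics/{n}5.png",cv2.resize(c["img"][140:340,190:390,::-1],None,fx=3,fy=3,interpolation=cv2.INTER_CUBIC))
s=readout.sense();print(s["time"],s["tcp_pos"],s["tcp_rot"],s["gripper_width"],s["joint_pos"])
plan(s["tcp_pos"],s["tcp_rot"],[(.385,-.22,.29),(.43,-.345,.29),(.5287,-.3453,.25)],[-40,-36.4,0],[5,5,4],1)
E
```

```text
time: 9.15
tcp_pos: [0.4532, -0.0842, 0.2623]
tcp_rot: [0.005, 0.773, 0.634, 0.004]
force: [0.5, 0.5, -0.6]
gripper_width: 0.0006
side
0.77 [211.2, 235.8, 61.5, 59.5] [ 0.41327437 -0.24772338] 0.3205343063442059
top
0.95 [297.3, 192.7, 43.0, 51.3] [ 0.40923876 -0.24639549] 0.6546582746131976
9.35 [ 0.44830559 -0.08472588  0.25521855] [-0.00096522  0.77363873  0.63362564 -0.00085024] -0.00018175548897873014 [ 0.79242217  0.16799285 -0.73125807  1.69823794  0.11521459  1.32195586
 -0.15890875]
[-29.0, -7.1, -6.9] rotz 8.0
[-29.7, -3.0, -6.9] rotz 8.0
[-29.8, 1.2, -7.0] rotz 8.0
[-29.4, 5.3, -7.0] rotz 8.0
[-28.4, 9.4, -7.0] rotz 8.0
--
[-8.6, 25.1, -0.1] rotz 7.28
[-5.3, 26.0, -0.1] rotz 7.28
[-2.0, 26.5, -0.1] rotz 7.28
[1.4, 26.5, -0.1] rotz 7.28
[4.7, 26.1, -0.1] rotz 7.28
--
[24.7, 1.1, 10.0] rotz 0.0
[24.7, 1.1, 10.0] rotz 0.0
[24.7, 1.1, 10.0] rotz 0.0
[24.7, 1.1, 10.0] rotz 0.0
--
```

View pics/top5.png

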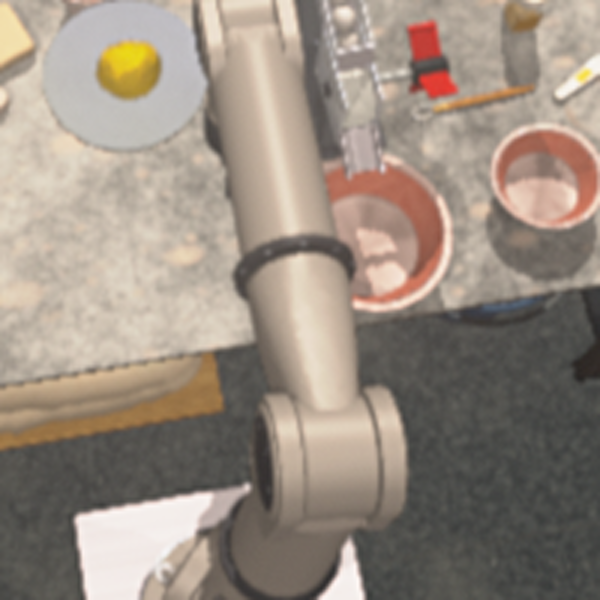

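The top view shows the bowl standing free with its rim centre near (320,217), under the chute end at (311,195). It is within about 3 mm of the drop point. Next, the knob.

```bash
python3 -m pendant '[{"dp":[-29,-7.1,-7],"rotation":[0,0,8],"hand":1},{"dp":[-29.7,-3,-7],"rotation":[0,0,8],"hand":1},{"dp":[-29.8,1.2,-7],"rotation":[0,0,8],"hand":1},{"dp":[-29.4,5.3,-7],"rotation":[0,0,8],"hand":1},{"dp":[-28.4,9.4,-7],"rotation":[0,0,8],"hand":1},{"dp":[-8.6,25.1,0],"rotation":[0,0,7.28],"hand":1},{"dp":[-5.3,26,0],"rotation":[0,0,7.28],"hand":1},{"dp":[-2,26.5,0],"rotation":[0,0,7.28],"hand":1},{"dp":[1.4,26.5,0],"rotation":[0,0,7.28],"hand":1},{"dp":[4.7,26.1,0],"rotation":[0,0,7.28],"hand":1}]'
python3 -m pendant '[{"dp":[0,0,0],"rotation":[0,0,0],"hand":1}]'
python3 - <<'E'
from h import *
from plant import cams,readout
s=readout.sense();print(s["time"],s["tcp_pos"],s["tcp_rot"],s["gripper_width"],s["joint_pos"])
plan(s["tcp_pos"],s["tcp_rot"],[(.5287,-.3453,.24)],[0],[5],1)
E
```

```text
time: 10.35
tcp_pos: [0.4302, -0.3456, 0.289]
tcp_rot: [-0.001, 1.0, 0.017, -0.002]
force: [-0.1, 0.4, 0.4]
gripper_width: 0.0001
time: 10.45
tcp_pos: [0.4295, -0.3486, 0.288]
tcp_rot: [-0.001, 1.0, 0.016, -0.002]
force: [-0.3, -0.1, 0.0]
gripper_width: -0.0002
10.45 [ 0.42946969 -0.34856732  0.28804608] [-8.88758572e-04  9.99866199e-01  1.61924569e-02 -2.14445471e-03] -0.0002473723495738146 [ 0.94995243  0.32969558 -0.41102384  1.39327008  0.13152251  1.45000558
 -0.99612225]
[19.9, 0.0, 9.5] rotz 0.0
[19.9, 0.0, 9.5] rotz 0.0
[19.9, 0.0, 9.5] rotz 0.0
[19.9, 0.0, 9.5] rotz 0.0
[19.9, 0.0, 9.5] rotz 0.0
--
```

```bash
python3 -m pendant '[{"dp":[20,0,9.5],"rotation":[0,0,0],"hand":1},{"dp":[20,0,9.5],"rotation":[0,0,0],"hand":1},{"dp":[20,0,9.5],"rotation":[0,0,0],"hand":1},{"dp":[20,0,9.5],"rotation":[0,0,0],"hand":1},{"dp":[19.5,0,9.5],"rotation":[0,0,0],"hand":1},{"dp":[0,0,0],"rotation":[0,0,0],"hand":1},{"dp":[0,0,0],"rotation":[0,0,0],"hand":1}]'
python3 - <<'E'
from h import *
from plant import cams,readout
s=readout.sense();print(s["time"],s["tcp_pos"],s["tcp_rot"],s["force"])
for n,b in(("side",(200,130)),("top",(270,110))):
    c=cams.capture(n);cv2.imwrite(f"pics/{n}6.png",cv2.resize(c["img"][b[1]:b[1]+130,b[0]:b[0]+150,::-1],None,fx=4,fy=4,interpolation=cv2.INTER_CUBIC))
E
```

```text
time: 11.15
tcp_pos: [0.5293, -0.3402, 0.2425]
tcp_rot: [-0.001, 1.0, 0.02, -0.002]
force: [0.8, 0.1, 0.2]
gripper_width: 0.0002
11.15 [ 0.529296   -0.34018395  0.24248971] [-0.00108656  0.99979224  0.02028968 -0.00161799] [0.77212455 0.10853967 0.21326644]
```

View pics/side6.png

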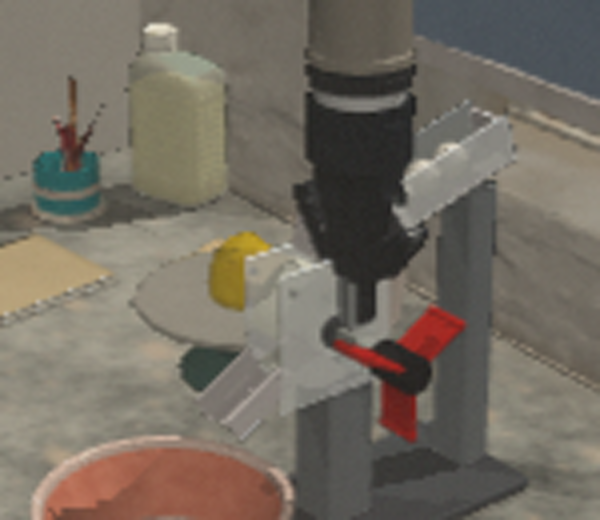

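View pics/top6.png

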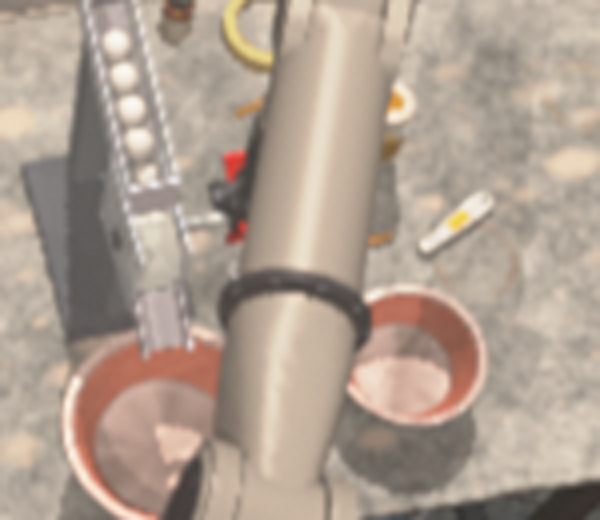

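Both views show the closed fingers just above the forward blade, with 6–7 balls in the magazine. I'll press, checking force halfway.

```bash
python3 -m pendant '[{"dp":[0,3,10],"rotation":[0,0,0],"hand":1},{"dp":[0,0,8],"rotation":[0,0,0],"hand":1},{"dp":[0,0,8],"rotation":[0,0,0],"hand":1},{"dp":[0,0,8],"rotation":[0,0,0],"hand":1},{"dp":[0,0,8],"rotation":[0,0,0],"hand":1}]'
python3 - <<'E'
from h import *
from plant import cams,readout
for n,b in(("side",(200,130)),):
    c=cams.capture(n);cv2.imwrite(f"pics/{n}7.png",cv2.resize(c["img"][b[1]:b[1]+130,b[0]:b[0]+150,::-1],None,fx=4,fy=4,interpolation=cv2.INTER_CUBIC))
s=readout.sense();print(s["time"],s["tcp_pos"],s["tcp_rot"],s["force"])
E
```

```text
time: 11.75
tcp_pos: [0.5289, -0.3453, 0.2025]
tcp_rot: [0.001, 1.0, 0.019, -0.001]
force: [-3.9, -0.2, 8.2]
gripper_width: -0.0006
11.8 [ 0.52859978 -0.34525513  0.20083286] [ 2.95409549e-04  9.99825279e-01  1.86391675e-02 -1.38018395e-03] [-2.04080185 -1.05689052  4.49730504]
```

View pics/side7.png

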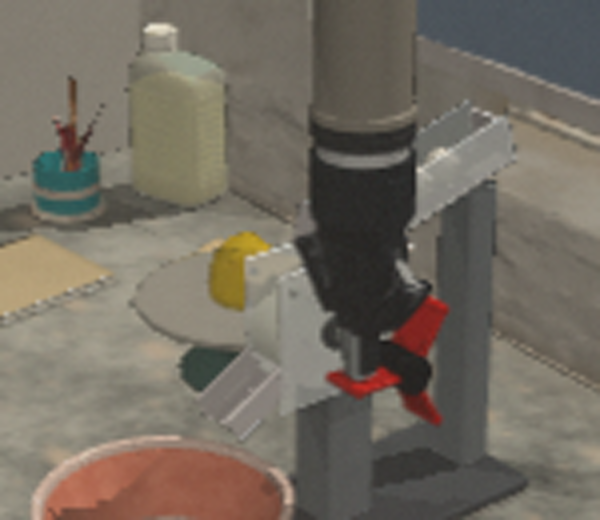

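The blade is turning under the finger: the paddle has rotated and the forward blade is now near level at side pixel (290,225). I'll finish the press and draw forward.

```bash
python3 -m pendant '[{"dp":[0,0,8],"rotation":[0,0,0],"hand":1},{"dp":[0,0,8],"rotation":[0,0,0],"hand":1},{"dp":[0,0,8],"rotation":[0,0,0],"hand":1},{"dp":[0,0,7],"rotation":[0,0,0],"hand":1},{"dp":[0,0,0],"rotation":[0,0,0],"hand":1}]'
python3 -m pendant '[{"dp":[-18,0,0],"rotation":[0,0,0],"hand":1},{"dp":[-19,0,0],"rotation":[0,0,0],"hand":1},{"dp":[-18,0,0],"rotation":[0,0,0],"hand":1},{"dp":[0,0,-18],"rotation":[0,0,0],"hand":1},{"dp":[0,0,-20],"rotation":[0,0,0],"hand":1},{"dp":[0,0,-32],"rotation":[0,0,0],"hand":1},{"dp":[0,0,0],"rotation":[0,0,0],"hand":1},{"dp":[0,0,0],"rotation":[0,0,0],"hand":1}]'
python3 - <<'E'
from h import *
from plant import cams,readout
for n,b in(("side",(200,130)),("top",(270,110))):
    c=cams.capture(n);cv2.imwrite(f"pics/{n}8.png",cv2.resize(c["img"][b[1]:b[1]+150,b[0]:b[0]+150,::-1],None,fx=4,fy=4,interpolation=cv2.INTER_CUBIC))
s=readout.sense();print(s["time"],s["tcp_pos"],s["tcp_rot"],s["force"])
E
```

```text
time: 12.3
tcp_pos: [0.5277, -0.3446, 0.169]
tcp_rot: [-0.001, 1.0, 0.019, -0.003]
force: [-4.2, -1.2, 0.5]
gripper_width: -0.0001
time: 13.1
tcp_pos: [0.4758, -0.3464, 0.2411]
tcp_rot: [0.0, 1.0, 0.019, 0.001]
force: [1.1, -1.1, -0.4]
gripper_width: -0.0
13.2 [ 0.47461152 -0.34609295  0.23942893] [-8.47369297e-04  9.99812997e-01  1.92939086e-02 -9.99186037e-04] [ 0.29279387  1.19195792 -0.30373319]
```

View pics/side8.png

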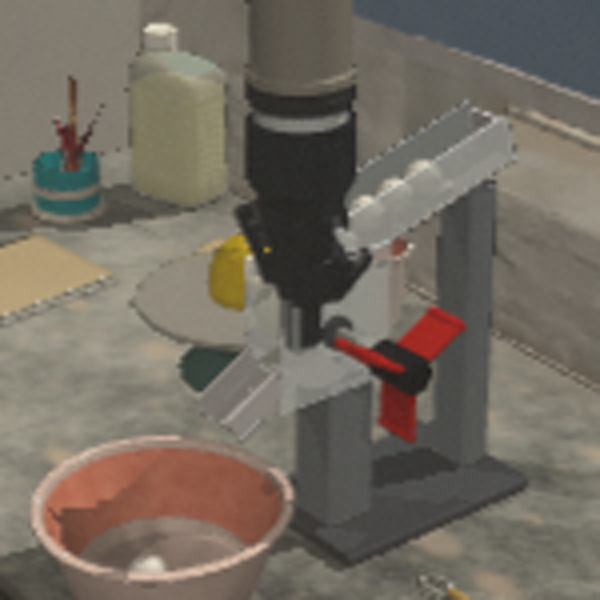

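View pics/top8.png

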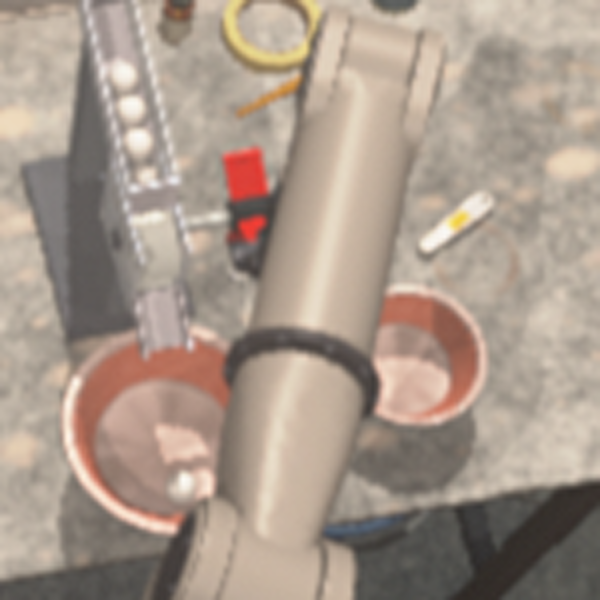

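One click made: one ball lies in the bowl (top pixel (315,231)), and the paddle is back at its click position. Second click next.

```bash
python3 -m pendant '[{"dp":[18,0,0],"rotation":[0,0,0],"hand":1},{"dp":[19,0,0],"rotation":[0,0,0],"hand":1},{"dp":[17.5,0,0],"rotation":[0,0,0],"hand":1},{"dp":[0,0,0],"rotation":[0,0,0],"hand":1},{"dp":[0,0,10],"rotation":[0,0,0],"hand":1},{"dp":[0,0,8],"rotation":[0,0,0],"hand":1},{"dp":[0,0,8],"rotation":[0,0,0],"hand":1},{"dp":[0,0,8],"rotation":[0,0,0],"hand":1},{"dp":[0,0,8],"rotation":[0,0,0],"hand":1}]'
python3 -m pendant '[{"dp":[0,0,8],"rotation":[0,0,0],"hand":1},{"dp":[0,0,8],"rotation":[0,0,0],"hand":1},{"dp":[0,0,8],"rotation":[0,0,0],"hand":1},{"dp":[0,0,4],"rotation":[0,0,0],"hand":1},{"dp":[0,0,0],"rotation":[0,0,0],"hand":1}]'
```

```text
time: 14.1
tcp_pos: [0.5276, -0.3454, 0.1993]
tcp_rot: [0.001, 1.0, 0.018, -0.001]
force: [-4.2, 0.3, 9.6]
gripper_width: 0.0003
time: 14.6
tcp_pos: [0.5271, -0.3446, 0.1687]
tcp_rot: [-0.001, 1.0, 0.019, -0.003]
force: [-2.4, 0.1, -1.3]
gripper_width: 0.0002
```

```bash
python3 -m pendant '[{"dp":[-18,0,0],"rotation":[0,0,0],"hand":1},{"dp":[-19,0,0],"rotation":[0,0,0],"hand":1},{"dp":[-18,0,0],"rotation":[0,0,0],"hand":1},{"dp":[0,0,-18],"rotation":[0,0,0],"hand":1},{"dp":[0,0,-20],"rotation":[0,0,0],"hand":1},{"dp":[0,0,-32],"rotation":[0,0,0],"hand":1},{"dp":[0,0,0],"rotation":[0,0,0],"hand":1},{"dp":[0,0,0],"rotation":[0,0,0],"hand":1},{"dp":[0,0,0],"rotation":[0,0,0],"hand":1},{"dp":[0,0,0],"rotation":[0,0,0],"hand":1}]'
python3 - <<'E'
from h import *
from plant import cams,readout
for n,b in(("side",(200,130)),("top",(270,110))):
    c=cams.capture(n);cv2.imwrite(f"pics/{n}9.png",cv2.resize(c["img"][b[1]:b[1]+150,b[0]:b[0]+150,::-1],None,fx=4,fy=4,interpolation=cv2.INTER_CUBIC))
    bowlsee(c,(.411,-.248))
s=readout.sense();print(s["time"],s["tcp_pos"],s["tcp_rot"],s["force"])
E
```

```text
time: 15.6
tcp_pos: [0.4739, -0.3463, 0.2394]
tcp_rot: [-0.001, 1.0, 0.019, -0.001]
force: [-0.5, 0.2, 0.5]
gripper_width: 0.0001
0.93 [208.8, 238.9, 66.1, 55.1] [ 0.41251365 -0.24909377] 0.5575293448550742
0.96 [284.7, 193.8, 41.4, 50.1] [ 0.41140323 -0.24461989] 2.891777211399386
15.8 [ 0.47438795 -0.3464978   0.24025475] [-4.10894767e-04  9.99816594e-01  1.91398190e-02 -5.25568405e-04] [-0.77260448  0.09764695  0.36688917]
```

View pics/side9.png

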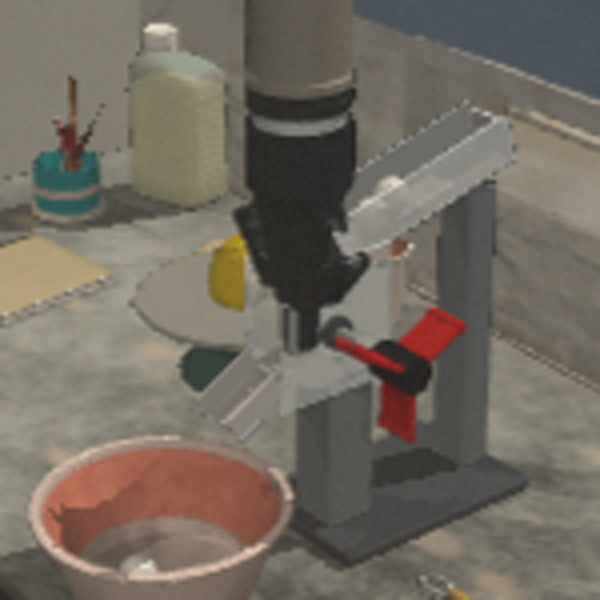

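View pics/top9.png

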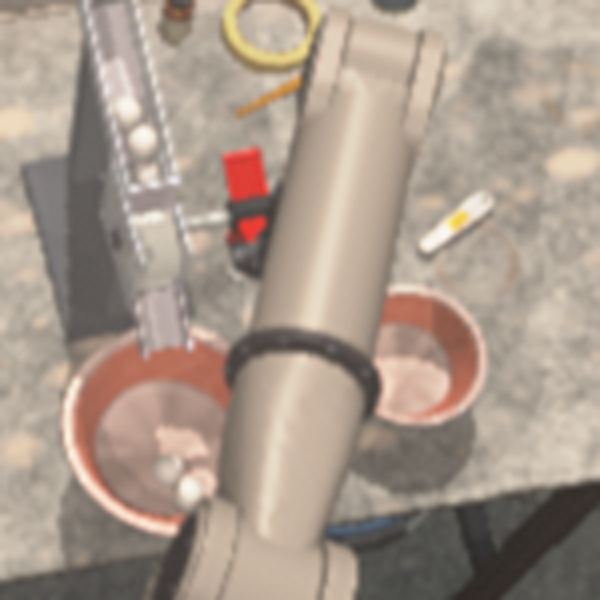

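Two balls lie in the bowl (top pixels (312,227) and (317,232)), and the bowl hasn't moved. Third click.

```bash
python3 -m pendant '[{"dp":[18,0,0],"rotation":[0,0,0],"hand":1},{"dp":[19,0,0],"rotation":[0,0,0],"hand":1},{"dp":[17.5,0,0],"rotation":[0,0,0],"hand":1},{"dp":[0,0,0],"rotation":[0,0,0],"hand":1},{"dp":[0,0,10],"rotation":[0,0,0],"hand":1},{"dp":[0,0,8],"rotation":[0,0,0],"hand":1},{"dp":[0,0,8],"rotation":[0,0,0],"hand":1},{"dp":[0,0,8],"rotation":[0,0,0],"hand":1},{"dp":[0,0,8],"rotation":[0,0,0],"hand":1}]'
python3 -m pendant '[{"dp":[0,0,8],"rotation":[0,0,0],"hand":1},{"dp":[0,0,8],"rotation":[0,0,0],"hand":1},{"dp":[0,0,8],"rotation":[0,0,0],"hand":1},{"dp":[0,0,4],"rotation":[0,0,0],"hand":1},{"dp":[0,0,0],"rotation":[0,0,0],"hand":1}]'
python3 -m pendant '[{"dp":[-18,0,0],"rotation":[0,0,0],"hand":1},{"dp":[-19,0,0],"rotation":[0,0,0],"hand":1},{"dp":[-18,0,0],"rotation":[0,0,0],"hand":1},{"dp":[0,0,-18],"rotation":[0,0,0],"hand":1},{"dp":[0,0,-20],"rotation":[0,0,0],"hand":1},{"dp":[0,0,-32],"rotation":[0,0,0],"hand":1},{"dp":[0,20,-20],"rotation":[0,0,0],"hand":1},{"dp":[-10,40,0],"rotation":[0,0,0],"hand":1},{"dp":[-10,40,0],"rotation":[0,0,0],"hand":1},{"dp":[-10,40,0],"rotation":[0,0,0],"hand":1}]'
python3 -m pendant '[{"dp":[-30,20,0],"rotation":[0,0,0],"hand":1},{"dp":[-30,20,0],"rotation":[0,0,0],"hand":1},{"dp":[-30,20,0],"rotation":[0,0,0],"hand":1},{"dp":[0,0,0],"rotation":[0,0,0],"hand":1},{"dp":[0,0,0],"rotation":[0,0,0],"hand":1},{"dp":[0,0,0],"rotation":[0,0,0],"hand":1},{"dp":[0,0,0],"rotation":[0,0,0],"hand":1}]'
python3 - <<'E'
from h import *
from plant import cams,readout
for n,b in(("side",(200,130)),("top",(270,110))):
    c=cams.capture(n);cv2.imwrite(f"pics/{n}10.png",cv2.resize(c["img"][b[1]:b[1]+150,b[0]:b[0]+150,::-1],None,fx=4,fy=4,interpolation=cv2.INTER_CUBIC))
    bowlsee(c,(.411,-.248))
s=readout.sense();print(s["time"],s["tcp_pos"],s["tcp_rot"],s["force"])
E
```

```text
time: 16.7
tcp_pos: [0.5273, -0.3455, 0.1993]
tcp_rot: [0.001, 1.0, 0.018, -0.001]
force: [-4.7, 0.9, 9.6]
gripper_width: -0.0002
time: 17.2
tcp_pos: [0.5266, -0.3445, 0.1687]
tcp_rot: [-0.001, 1.0, 0.019, -0.003]
force: [-3.7, -0.7, -0.6]
gripper_width: 0.0
time: 18.2
tcp_pos: [0.4495, -0.489, 0.2611]
tcp_rot: [0.0, 1.0, 0.02, 0.0]
force: [0.6, 0.1, -0.2]
gripper_width: 0.0002
time: 18.9
tcp_pos: [0.3639, -0.5496, 0.261]
tcp_rot: [-0.0, 1.0, 0.021, 0.001]
force: [0.2, 0.3, -0.3]
gripper_width: 0.0002
0.88 [208.8, 239.2, 62.0, 55.6] [ 0.41298133 -0.24814924] 0.40783907725351
0.88 [282.8, 192.7, 55.9, 51.2] [ 0.40930493 -0.24670806] 0.4645044393543636
19.1 [ 0.36285772 -0.55043676  0.26106796] [-3.81355256e-05  9.99800154e-01  1.99906474e-02  1.54825080e-04] [-0.018353   -0.10821055 -0.19679979]
```

View pics/side10.png

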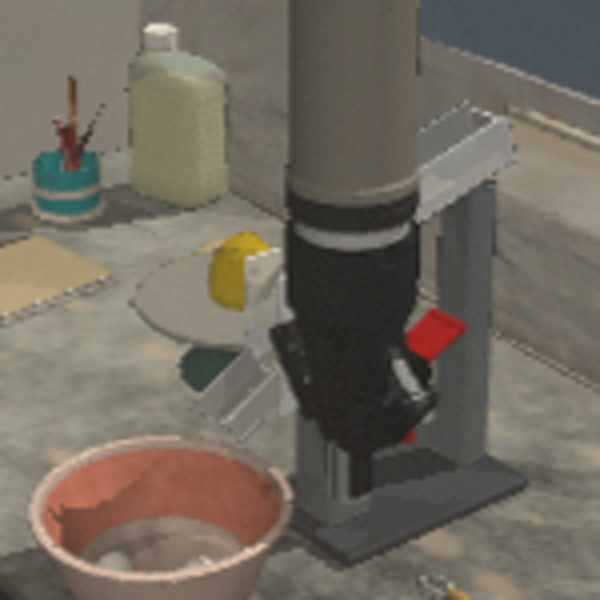

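View pics/top10.png

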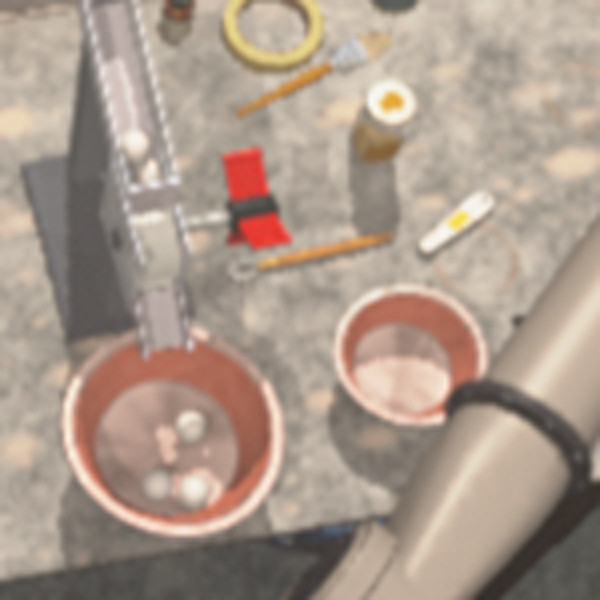

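Three balls are in the bowl (top pixels (317,216), (309,231), (318,232)), and the paddle is at a click position. A short wait and one last look.

```bash
python3 -m pendant '[{"dp":[0,0,0],"rotation":[0,0,0],"hand":1},{"dp":[0,0,0],"rotation":[0,0,0],"hand":1},{"dp":[0,0,0],"rotation":[0,0,0],"hand":1},{"dp":[0,0,0],"rotation":[0,0,0],"hand":1},{"dp":[0,0,0],"rotation":[0,0,0],"hand":1},{"dp":[0,0,0],"rotation":[0,0,0],"hand":1},{"dp":[0,0,0],"rotation":[0,0,0],"hand":1},{"dp":[0,0,0],"rotation":[0,0,0],"hand":1},{"dp":[0,0,0],"rotation":[0,0,0],"hand":1},{"dp":[0,0,0],"rotation":[0,0,0],"hand":1}]'
python3 - <<'E'
from h import *
from plant import cams
c=cams.capture("top");cv2.imwrite("pics/top11.png",cv2.resize(c["img"][80:280,130:400,::-1],None,fx=2.9,fy=2.9,interpolation=cv2.INTER_CUBIC))
bowlsee(c,(.411,-.248))
E
```

```text
time: 20.1
tcp_pos: [0.3619, -0.5511, 0.261]
tcp_rot: [0.0, 1.0, 0.019, -0.0]
force: [0.1, 0.0, -0.2]
gripper_width: -0.0002
0.77 [283.2, 192.3, 56.7, 51.8] [ 0.40903979 -0.2465921 ] 0.3961392233734442
```

View pics/top11.png

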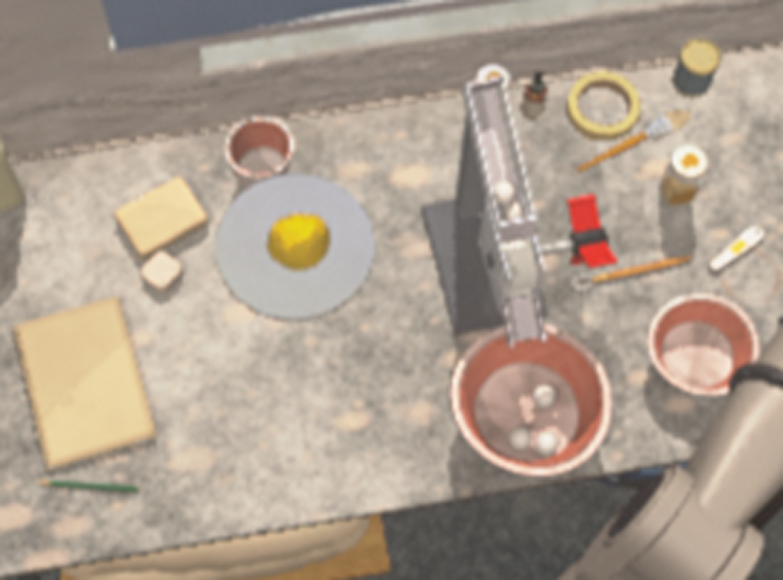

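The picture shows three balls at rest in the bowl, around pixel (313,220), with the bowl under the spout. Two balls are visible in the magazine, and the bystanders are where they started. Handing in.

```bash
python3 -c "
from plant import job
print(job.job_done())"
```

```text
the job is handed in; nothing more can be done
None
```

The job is done and handed in at about 20 s of robot time. I slid the 201 mm pink bowl along the bench with two open fingers pushing on its rim. Then I turned the paddle knob three clicks with the closed fingertip, at under 11 N in the readings I took partway through each press.

What the last checks showed:
- **Bowl position:** the final fits put its centre at about (0.411, -0.247), against a drop point I estimated at (0.411, -0.250). That is roughly 3 mm off. The side and top camera fits disagreed by about 4 mm, so this is only good to a few millimetres.
- **Balls:** three lie at rest in the bowl. Two are visible in the magazine; the sixth did not show in the last picture, and I take it to be hidden at the drum.
- **Paddle:** it stands at a click position. I judged the three clicks from the pictures and the ball count, since the joint angle is not reported.
- **Other things:** the blank, pencil and loop tool look unmoved, judged by eye from the pictures. The arm is clear of everything.

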